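# Lock the bearing ring of a banding wheel with a pin spanner

## Task

The banding wheel's head has been taken off for cleaning. Take the red two-pin spanner from its wooden rest, let its pins drop into the two holes of the brass bearing ring in the teal wheel base, and turn the ring clockwise (seen from above) until it comes home against its stop, pressing and turning gently: never force it. Turn the ring only with the spanner, then put the spanner back in its rest, pins down in the slot, and leave the other things on the table where they are.

Things in the scene. Friction and masses are not known exactly. Their poses are not given: they have to be found in the camera images.
- spanner: Face pin spanner, used upright. Origin midway between its two pin tips, z up. Steel pins (6 mm diameter, round ends) at x = +22 and -22 mm, from z = 0 to 20 mm; above them a steel cross bar 78 (x) by 20 (y) mm, z = 20 to 28 mm; then the handle. About 0.2 kg. Starts standing in the rest, the bar on the rest's top. A half turn about z makes no difference.
- spanner_handle (a point): Middle of the spanner's red handle, a block 34 (x) by 22 (y) by 62 mm high, on the spanner's axis 59 mm above the pin tips (handle from 28 to 90 mm). Axes as the spanner's: grip it across its 22 mm (y).
- rest: Light wooden block 120 (x) by 60 (y) by 34 mm high, fixed. Origin at the centre of its underside.
- slot (a point): Centre of the mouth of the slot in the rest's top, 34 mm above the table: 56 (along x) by 12 (y) mm, 26 mm deep, edges chamfered. Both spanner pins go in together with 3 mm to spare on every side; the cross bar then lies on the block (pin tips 14 mm above the table, the spanner's x along the slot's x, either way round).
- wheel_base: Teal pedestal of the banding wheel, fixed. Origin at the centre of its underside, z the ring's axis. Round foot 170 mm in diameter, 20 mm high, stem 68 mm, and on top a bearing housing 88 mm in diameter, 100 mm above the table, its round recess 68 mm wide. A yellow paint dot on the rim marks its +x side.
- rim (a point): Centre of the housing's rim; axes as the base's. The brass ring (63 mm diameter, 12 mm thick) lies in the recess, its face 8 mm below this point, with two through holes of 7.6 mm, 22 mm either side of the axis. Pins go in up to 12 mm deep, where the cross bar meets the rim. The ring floats on a spring: pressed, it gives 4 mm (3 N rising to 13 N), then is solid; it springs back up when pins find the holes.
- ring (a joint): Turning of the ring, rad, CLOCKWISE from above; starts at 0 to 0.25, hard stop (home) at 1.20. Friction 0.22 N m (5 N a pin); stays where left; pins pressed on its face don't turn it. The hole line is the base's x axis turned counterclockwise by an UNKNOWN -0.3 to 0.3 rad, less this value: find it by eye or feel. Near home, turn by 0.02 rad at a time: the spanner must never load ring and base with over 50 N in all (1 N m).
- wheel_head: Bystander: the teal wheel head, a disc 224 mm in diameter, 18 mm thick, lying flat. Origin at the centre of its underside.
- mug: Bystander: blue mug 85 mm high, 76 mm wide. Origin at the centre of its underside.
- glaze_jar: Bystander: white glaze jar 90 mm high, 64 mm wide. Origin at the centre of its underside.
- washer: Bystander: steel washer 60 mm across, 8 mm thick. Origin at the centre of its underside.
- screwdriver: Bystander: red screwdriver 180 mm long, lying along its x axis. Origin at the middle of its underside.
- brush: Bystander: brush 180 mm long, lying along its x axis. Origin at the middle of its underside.
- bowl: Bystander: white bowl 120 mm wide, 55 mm high. Origin at the centre of its underside.
There are look-alikes about, which are no part of the job. Of the things like the spanner, leave any that is purple; of the rest the larger one is meant. What is shaped like the rest but green or orange is not meant.

How it is judged (in metres and radians):
On the way, in this order (a step that is already met when the one before it is completed fails the run):
1. both spanner pins are in the ring's holes (spanner upright, on the ring's axis, pin tips at least 6 mm below the ring's face) (z of spanner in the frame of wheel_base below 0.086 m and horizontal distance between spanner and wheel_base below 0.006 m and angle between spanner's own z axis and vertical below 0.15 rad and value of joint ring below 1.1 rad), for 0.1 s.
2. the ring is turned home to within 0.05 rad of its stop, the spanner still in its holes (z of spanner in the frame of wheel_base below 0.086 m and horizontal distance between spanner and wheel_base below 0.006 m and angle between spanner's own z axis and vertical below 0.15 rad and value of joint ring above 1.15 rad), for 0.1 s.
At the end, for the whole second after the job is handed in: The ring is home (joint ring above 1.15, the stop being 1.20) and the spanner stands released and at rest in the rest's slot: its origin within 7 mm of the slot's centre and 10 to 17 mm above the table, upright within 0.12 rad (value of joint ring above 1.15 rad and z of spanner in the frame of rest between 0.01 and 0.017 m and horizontal distance between spanner and rest below 0.007 m and angle between spanner's own z axis and vertical below 0.12 rad and linear speed of spanner below 0.02 m/s and contact force between the fingers and spanner below 0.1 N); the robot touches nothing.
It fails at once if the spanner presses or wrenches the ring or base with more than 50 N (contact force between spanner and wheel_base above 50 N).
It fails at once if the fingers or arm touch the ring or knock the wheel base (more than 3 N) (contact force between any of the fingers, the arm and wheel_base above 3 N).
It fails at once if a bystander is moved by more than 25 mm (distance of any of wheel_head, mug, glaze_jar, washer, screwdriver, brush, bowl from where it was at the start of the episode above 0.025 m).
It also fails if it takes over 69 s, if anything falls off the work surface, if the arm or the gripper's body presses on something with over 40 N, if the wrist force passes 120 N, or if a joint passes its speed limit or range.

## Robot

A 7-joint arm with a two-finger parallel gripper is mounted at the origin on the work surface. World frame = base frame: x ahead of the robot, y to its left, z up, the work surface at z = 0. Lengths are in mm, angles in rad, forces in N, time in s.
With the tool pointing down it reaches from about 400 to 750 mm from the base axis. Payload 19.5 kg.
Tool frame: the origin (TCP) lies midway between the tips of the shut fingers; the grasp point (between the pads) lies 19 mm behind it; z points along the fingers, y is the line along which they close (so a half turn about z gives the same grasp; the last joint's range is limited). The gripper opens to 85 mm and grips with 20 to 120 N. Pads are 22 mm wide; open, the fingers measure 114 mm over their backs; the gripper's body (76 mm by 85 mm) begins 54 mm behind the grasp point. The pads swing forward as they close: fully open they stand 13 mm farther back than shut.
Start: joints at [-1.284, 0.707, -0.028, 1.485, 0.022, 0.951, -0.075], TCP at [185.659, 544.174, 231.268] pointing down, gripper open.
Joint ranges: [-2.71, 2.71], [-0.32, 2.16], [-1.57, 1.52], [0, 2.45], [-1.46, 4.6], [0, 2.02], [-2.83, 2.83]. Speed limits (rad/s): [1.89, 1.89, 2.57, 2.57, 3.01, 3.01, 3.01].

## Interface

Orientations are given as a unit quaternion [w, x, y, z].
In Python, from cell import manip gives the robot as it stands. The module is installed in compiled form; this text tells all that it offers.
- The arm moves only by the tool send_rows, never from a script. Its argument "series" is a list of rows, each a list of 5 numbers: the shift along the tool's x, y, z normalised to -1 to 1, where 1 is 0.025 m, then the turn about the tool's z normalised to -1 to 1, where 1 is 360 degrees, then the closure, from -1 (fully open) to 1 (shut). A call has 1 to 5 rows; each row shifts and turns the commanded pose from where the row before left it, along the tool's axes as they then stand; what a row does not reach is not made up. A row lasts 1/12 s, in which the tool goes at most 41.7 mm and 7.16 degrees, less where a joint would pass 70% of its speed; a pose out of reach is approached as far as the arm can. A call with a number of a shift or a turn outside -1 to 1 is refused whole. A call with a gripper value outside its range is refused whole. The fingers move at their own pace and stop on an object; "grip_force" is the grip in N (left out, the last holds). Time passes only in rows, so rows that do not move let the fingers close. It gives the time, the measured TCP pose, the force, the opening and the grip force at its end, in the units of the state.
- manip.get_state(): the state, without advancing time (a new reading comes with each control period).
- manip.snapshot(name): name is "side" or "top" or "wrist"; returns a dict with "frame" (480x640x3 uint8, red, green, blue), "z_map" (480x640 float32, mm along the optical axis (not along the pixel's ray), 0 where there is no reading), "intrinsics" (3x3 intrinsics, pixels), "k1" (the pictures are not rectified: a ray, as slopes to the right and down, at radius r is drawn at 1 + k1 r^2 times it, then the intrinsics apply), "R" (3x3) and "t" (3): a world point X has camera coordinates R X + t. Camera axes: x right, y down, z forward; pixel columns grow to the right and rows downward; lengths in mm; the calibration is good to about 2 mm. A picture is of the moment at which its call begins.
- manip.job_done(): hands the job in; it is judged then, once.
The state is a dict: "time_s": time; "joints": joint angles; "dq": joint speeds; "joint_efforts": joint torques, N m; "tcp_pos": TCP position; "ee_rot": TCP orientation; "ft_force": force on the tool from outside, world axes, zero at the start; "ft_torque": the same for the moment, N m; "finger_gap": finger opening in mm; "gripper_force": force on a finger pad.
Only numpy, scipy, OpenCV 4.12 (cv2) and the standard library are available. Lean on these libraries where they do the work, as an engineer would, in place of code of your own. Each camera call takes 0.05 s, during which the arm holds its last target. There are 200 camera calls.

## Working session

There is one attempt and no reset: what is moved stays moved. The work goes in short steps, Python scripts to look and compute and a tool call to move; the robot and the scene stay as the last step left them, time stands still between calls to the robot, and variables do not carry over. Pictures are saved under pics/ and viewed, at most 11 in all, crops included, and the job is handed in when it is done.

Besides the shell and the picture viewer there is one more tool, called by a JSON object that holds its "fn" and its "kwargs", one argument or row to a line. send_rows: Moves the arm, as the interface text tells. Its arguments: {"type":"object","properties":{"series":{"type":"array"},"grip_force":{"type":"number"}},"required":["series"]}

```bash
mkdir -p pics; cat > h.py <<'E'
import numpy as np, cv2, pickle
from cell import manip
def snap(n):
    s=manip.snapshot(n); return s
def pts(s):
    "world point per pixel from depth"
    v,u=np.mgrid[0:480,0:640]; return ray(s,u,v,s['z_map'])
def slopes(s,u,v):
    K=np.array(s['intrinsics']);d=np.stack([(u-K[0,2])/K[0,0],(v-K[1,2])/K[1,1]],-1).astype(float)
    r=d.copy()
    for _ in range(15): r=d/(1+s['k1']*(r**2).sum(-1,keepdims=True))
    return r
def ray(s,u,v,z):
    r=slopes(s,u,v); c=np.concatenate([r,np.ones(r.shape[:-1]+(1,))],-1)*np.asarray(z)[...,None]
    return (c-np.array(s['t']))@np.array(s['R'])
def plane(s,u,v,h):
    "cast pixel rays onto z=h"
    u=np.asarray(u,float);v=np.asarray(v,float)
    R=np.array(s['R']);o=-R.T@np.array(s['t']);r=slopes(s,u,v)
    d=np.concatenate([r,np.ones(r.shape[:-1]+(1,))],-1)@R
    return o+d*((h-o[2])/d[...,2])[...,None]
def save(s,name,box=None,k=1):
    f=s['frame'][...,::-1]
    if box: f=f[box[1]:box[3],box[0]:box[2]]
    cv2.imwrite('pics/'+name,cv2.resize(f,None,fx=k,fy=k,interpolation=cv2.INTER_CUBIC))
E
python3 - <<'E'
from h import *
for n in ['top','side']:
    s=snap(n); pickle.dump(s,open(n+'.pkl','wb')); save(s,n+'0.png')
    print(n,s['intrinsics'],s['k1'],s['R'],s['t'])
print(manip.get_state())
E
```

```text
top [[471.42316176   0.         320.39370184]
 [  0.         471.42316176 246.32779013]
 [  0.           0.           1.        ]] -0.038320466325357835 [[ 3.83304201e-03 -9.99992636e-01 -1.86599260e-04]
 [-9.92245353e-01 -3.78016340e-03 -1.24237150e-01]
 [ 1.24235530e-01  6.61358465e-04 -9.92252536e-01]] [   3.38495549  560.3014456  1210.22948899]
side [[507.43787134   0.         321.34578122]
 [  0.         507.43787134 236.55163544]
 [  0.           0.           1.        ]] 0.04795322441197617 [[ 0.97434593 -0.2247618  -0.01149528]
 [-0.14170657 -0.57301658 -0.80719963]
 [ 0.17484065  0.78812063 -0.5901666 ]] [-508.61261776  151.92873451 1044.18466519]
{'time_s': 0.1, 'joints': array([-1.28372304,  0.70701842, -0.02761124,  1.48494744,  0.02197627,
        0.95090714, -0.07551945]), 'dq': array([-8.01068891e-04, -2.04462703e-03,  1.07369660e-03, -2.00428151e-03,
        2.17830678e-03,  7.19146183e-05, -1.04888437e-03]), 'joint_efforts': array([ 1.62102569e-03, -8.84259510e+01,  1.23645231e+00, -2.36446470e+01,
        1.70624815e-02,  5.07969962e-03, -9.49120590e-05]), 'tcp_pos': array([185.57755489, 543.97922285, 230.88822305]), 'ee_rot': array([-7.30758699e-05,  1.63666219e-01,  9.86515651e-01, -4.83937373e-04]), 'ft_force': array([ 0.1788346 , -0.28194372,  0.11549871]), 'ft_torque': array([ 0.04806774,  0.00974449, -0.02088015]), 'gripper_force': 0.0, 'finger_gap': 85.60342061314923}
```

View pics/top0.png

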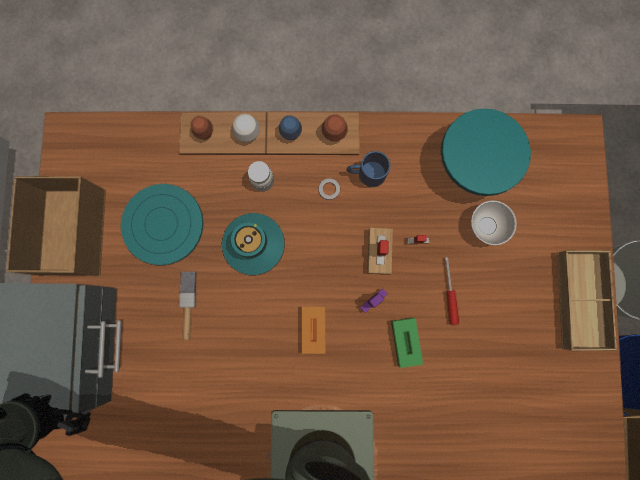

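View pics/side0.png

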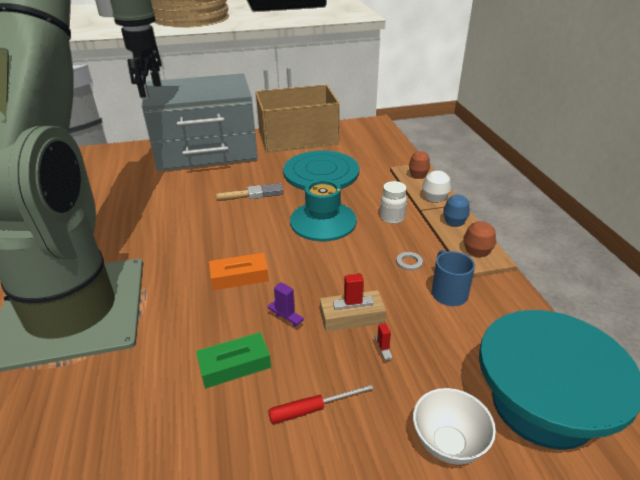

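The top view shows the spanner in its rest at about (383,248), the base housing at (249,238), and decoys in green, orange, purple and small red. The side view shows the spanner at (354,290) and the ring at (323,190). Next I measure both.

```bash
python3 - <<'E'
from h import *
T=pickle.load(open('top.pkl','rb'));S=pickle.load(open('side.pkl','rb'))
def tri(a,b):
    L=[]
    for s,(u,v) in ((T,a),(S,b)):
        p=plane(s,u,v,0.);q=plane(s,u,v,100.);L.append((p,(q-p)/np.linalg.norm(q-p)))
    M=sum(np.eye(3)-np.outer(d,d) for p,d in L);y=sum((np.eye(3)-np.outer(d,d))@p for p,d in L)
    return np.linalg.solve(M,y)
for n,s,boxes in (('top',T,{'sp':(365,225,395,280),'ring':(215,205,290,275)}),('side',S,{'sp':(315,270,392,330),'ring':(285,175,360,240)})):
    P=pts(s);hsv=cv2.cvtColor(s['frame'],cv2.COLOR_RGB2HSV);H,Sa,V=[hsv[...,i].astype(int) for i in range(3)]
    def rep(nm,m,b):
        x0,y0,x1,y1=b;k=np.zeros_like(m);k[y0:y1,x0:x1]=m[y0:y1,x0:x1]
        q=P[k]; 
        v,u=np.nonzero(k)
        if len(q)<3: print(n,nm,len(q));return
        print(n,nm,len(q),'px',u.mean().round(1),v.mean().round(1),'med',np.median(q,0).round(1),'zpct',np.percentile(q[:,2],[2,50,98]).round(1))
        return k
    red=((H<8)|(H>172))&(Sa>150)&(V>60)
    k=rep('red',red,boxes['sp'])
    top=k&(P[...,2]>96); rep('redtop',top,boxes['sp'])
    for nm,kk in (('handletop',top),('restwood',(abs(P[...,2]-34)<4)),('bar',(abs(P[...,2]-42)<3.5))):
        kk=rep(nm,kk,boxes['sp'])
        v,u=np.nonzero(kk)
        h={'handletop':104,'restwood':34,'bar':42}[nm]
        r=cv2.minAreaRect(plane(s,u,v,h)[:,:2].astype(np.float32));print('   rect',r)
    b=boxes['ring']
    rim=(abs(P[...,2]-100)<3.5); k=rep('rim',rim,b);v,u=np.nonzero(k);xy=plane(s,u,v,100)[:,:2].astype(np.float32);print('   circ',cv2.minEnclosingCircle(xy),cv2.fitEllipse(cv2.convexHull(xy)))
    rep('yellow/brass',(abs(H-25)<8)&(Sa>120)&(V>100),b)
save(T,'c1.png',(215,205,290,275),5);save(S,'c2.png',(290,170,360,230),6)
a=cv2.imread('pics/c1.png');c=cv2.imread('pics/c2.png');o=np.zeros((400,800,3),np.uint8);o[:350,:375]=a;o[:360,380:800]=c;cv2.imwrite('pics/c.png',o)
E
```

```text
top red 148 px 382.6 247.3 med [ 550.7 -150.2  103.5] zpct [ 50.5 103.5 108.7]
top redtop 118 px 383.6 246.8 med [ 550.8 -152.7  104.3] zpct [ 98.3 104.3 109. ]
top handletop 118 px 383.6 246.8 med [ 550.8 -152.7  104.3] zpct [ 98.3 104.3 109. ]
   rect ((550.7933959960938, -152.3607177734375), (22.204938888549805, 33.14845657348633), 81.27066040039062)
top restwood 675 px 379.6 251.1 med [ 543.4 -146.    34.6] zpct [30.4 34.6 37.8]
   rect ((550.416259765625, -152.52186584472656), (60.461883544921875, 120.51660919189453), 87.57347106933594)
top bar 123 px 380.0 251.4 med [ 534.1 -151.5   41.3] zpct [38.6 41.3 45.3]
   rect ((548.7716064453125, -150.22012329101562), (112.41802215576172, 57.85237121582031), 3.5698165893554688)
top rim 379 px 248.0 239.2 med [569.7 186.3 100. ] zpct [ 96.6 100.  103.2]
   circ ((570.2415771484375, 188.1246337890625), 44.12409210205078) ((570.0188598632812, 188.20655822753906), (86.86184692382812, 87.8232421875), 155.12973022460938)
top yellow/brass 373 px 248.3 239.2 med [570.8 187.5  92.4] zpct [87.5 92.4 97.8]
side red 603 px 356.6 292.7 med [ 550.6 
[... 324 characters left out ...]
 restwood 963 px 351.6 307.0 med [ 540.8 -165.    35.3] zpct [31.1 35.3 37.6]
   rect ((549.5703735351562, -153.32305908203125), (66.28858184814453, 120.95016479492188), 87.6658935546875)
side bar 230 px 352.6 302.9 med [ 544.3 -157.9   42.8] zpct [38.6 42.8 45.1]
   rect ((556.1176147460938, -161.79852294921875), (90.92974090576172, 51.62451171875), 5.217037677764893)
side rim 296 px 322.4 188.9 med [567.7 181.4 100.8] zpct [ 96.9 100.8 103.2]
   circ ((569.7545166015625, 186.51776123046875), 47.650421142578125) ((569.1196899414062, 186.30763244628906), (86.83662414550781, 95.69287109375), 168.81886291503906)
side yellow/brass 171 px 322.9 189.2 med [572.6 196.1  93.6] zpct [90.8 93.6 95.9]
```

View pics/c.png

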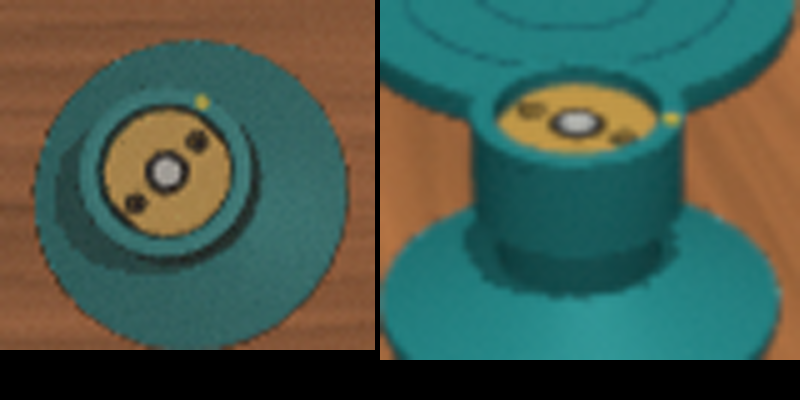

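```bash
cat >> h.py <<'E'
from scipy.spatial.transform import Rotation as Ro
def rot():
    w,x,y,z=manip.get_state()['ee_rot'];return Ro.from_quat([x,y,z,w])
def go(xyz,yaw=None,step=24):
    "print the shift in tool units (after turn to yaw of tool x)"
    st=manip.get_state();R=rot();X=R.as_matrix()[:,0];y0=np.arctan2(X[1],X[0]);yaw=y0 if yaw is None else yaw
    dy=(yaw-y0+np.pi)%(2*np.pi)-np.pi
    print('yaw',y0.round(4),'turn norm total',(-dy/2/np.pi).round(5))
    R2=(Ro.from_rotvec([0,0,dy])*R).as_matrix()
    d=R2.T@(np.array(xyz)-st['tcp_pos'])/25
    n=int(np.ceil(np.abs(d).max()*25/step)) or 1
    print('total',d.round(3),'rows',n,'each',(d/n).round(3),'axes',R2[:,2].round(4))
E
python3 - <<'E'
from h import *
go([530,187,280],3.099)
E
```

```text
yaw 2.8128 turn norm total -0.04555
total [-14.372 -13.682  -1.951] rows 15 each [-0.958 -0.912 -0.13 ] axes [-0.    -0.001 -1.   ]
```

{"fn": "send_rows", "kwargs": {
  "series": [
    [0,0,-0.3,-0.0152,-1],
    [0,0,-0.3,-0.0152,-1],
    [0,0,-0.3,-0.0152,-1],
    [-0.96,-0.91,-0.07,0,-1],
    [-0.96,-0.91,-0.07,0,-1]
  ]
}}

```text
time_s: 0.52
tcp_pos: [231.2, 496.5, 257.1]
ee_rot: [-0.0, 0.019, 1.0, -0.0]
ft_force: [1.5, 0.5, 0.1]
finger_gap: 85.6
gripper_force: 0.0
```

{"fn": "send_rows", "kwargs": {
  "series": [
    [-0.96,-0.91,-0.07,0,-1],
    [-0.96,-0.91,-0.07,0,-1],
    [-0.96,-0.91,-0.07,0,-1],
    [-0.96,-0.91,-0.07,0,-1],
    [-0.96,-0.91,-0.07,0,-1]
  ]
}}

```text
time_s: 0.93
tcp_pos: [347.6, 376.6, 266.0]
ee_rot: [-0.0, 0.021, 1.0, -0.0]
ft_force: [1.2, 0.8, 0.3]
finger_gap: 85.0
gripper_force: 0.0
```

{"fn": "send_rows", "kwargs": {
  "series": [
    [-0.96,-0.91,-0.07,0,-1],
    [-0.96,-0.91,-0.07,0,-1],
    [-0.96,-0.91,-0.07,0,-1],
    [-0.96,-0.91,-0.07,0,-1],
    [-0.96,-0.91,-0.07,0,-1]
  ]
}}

```text
time_s: 1.35
tcp_pos: [462.7, 257.8, 274.8]
ee_rot: [-0.0, 0.021, 1.0, -0.0]
ft_force: [0.5, 1.0, 1.5]
finger_gap: 85.1
gripper_force: 0.0
```

{"fn": "send_rows", "kwargs": {
  "series": [
    [-0.96,-0.91,-0.07,0,-1],
    [-0.96,-0.91,-0.07,0,-1],
    [-0.96,-0.91,-0.07,0,-1],
    [0,0,0,0,-1]
  ]
}}

```text
time_s: 1.68
tcp_pos: [534.4, 182.3, 279.6]
ee_rot: [0.001, 0.025, 1.0, -0.001]
ft_force: [0.6, -2.3, -0.6]
finger_gap: 85.6
gripper_force: 0.0
```

```bash
python3 - <<'E'
from h import *
s=snap('wrist'); pickle.dump(s,open('w1.pkl','wb')); save(s,'w1.png')
print(s['intrinsics'],s['k1'],s['R'],s['t'],-np.array(s['R']).T@s['t']); st=manip.get_state();print(st['time_s'],st['tcp_pos'],st['joints'])
go([550,-152,200],3.099)
E
```

```text
[[381.92304867   0.         321.9354016 ]
 [  0.         381.92304867 240.2553776 ]
 [  0.           0.           1.        ]] -0.07486912636169649 [[ 0.0485647   0.99881499 -0.00317717]
 [ 0.95926578 -0.04575496  0.27877526]
 [ 0.27829954 -0.01658639 -0.96035111]] [-205.96535133 -554.68300698  278.34133964] [464.62880718 184.95845985 421.28292773]
1.7333 [532.45661572 185.1695183  279.51564235] [-0.30838572  0.64037142 -0.16362449  1.4433528   0.11261455  1.06770502
  1.02943603]
yaw 3.0948 turn norm total -0.00067
total [ -1.276 -13.44    3.198] rows 15 each [-0.085 -0.896  0.213] axes [-2.0e-04 -1.3e-03 -1.0e+00]
```

View pics/w1.png

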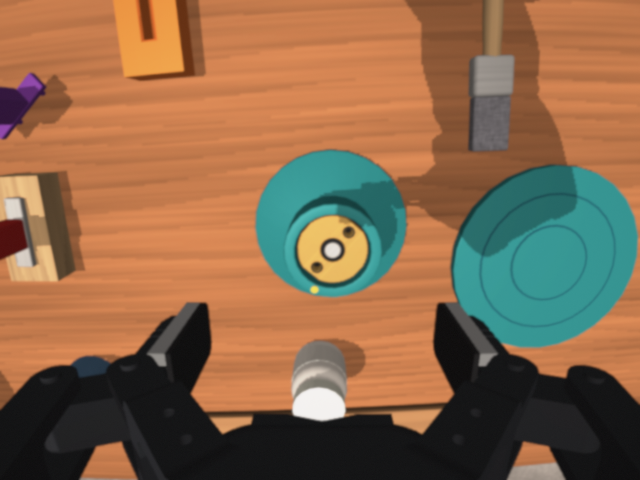

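The wrist view shows the ring at (333,250), its holes at about (348,232) and (317,267), and the dot at (315,289). I'll measure these in two views.

```bash
cat >> h.py <<'E'
def blobs(s,b,h,amin=3):
    "dark spots in brass within box; brass disc hull centre"
    x0,y0,x1,y1=b;f=s['frame'][y0:y1,x0:x1];hsv=cv2.cvtColor(f,cv2.COLOR_RGB2HSV).astype(int)
    br=((abs(hsv[...,0]-22)<10)&(hsv[...,1]>90)&(hsv[...,2]>90)).astype(np.uint8)
    n,l,st,c=cv2.connectedComponentsWithStats(br);i=1+st[1:,4].argmax();br=(l==i).astype(np.uint8)
    co=max(cv2.findContours(br,cv2.RETR_EXTERNAL,cv2.CHAIN_APPROX_NONE)[0],key=cv2.contourArea)
    hull=cv2.convexHull(co);full=cv2.drawContours(np.zeros_like(br),[hull],-1,1,-1)
    g=f.max(-1).astype(float)
    p=hull[:,0].astype(float)+[x0,y0];cc=cv2.minEnclosingCircle(plane(s,p[:,0],p[:,1],h)[:,:2].astype(np.float32))
    inner=cv2.erode(full,np.ones((3,3)))
    n,l,st,c=cv2.connectedComponentsWithStats(((inner>0)&(br==0)).astype(np.uint8))
    out=[]
    for i in range(1,n):
        if st[i,4]<amin: continue
        v,u=np.nonzero(l==i);w=np.maximum(200-g[v,u],1);u=(u*w).sum()/w.sum()+x0;v=(v*w).sum()/w.sum()+y0
        out.append((u,v,st[i,4],plane(s,u,v,h)))
    return cc,out
E
python3 - <<'E'
from h import *
T=pickle.load(open('top.pkl','rb'));W=pickle.load(open('w1.pkl','rb'))
for s,b in ((T,(220,210,285,270)),(W,(275,195,395,300))):
    cc,o=blobs(s,b,92);print(cc)
    for x in o: print(np.round(x[:3],1),x[3].round(1), np.arctan2(*(x[3][1::-1]-np.array(cc[0])[::-1])).round(3))
    P=pts(s);z=P[b[1]:b[3],b[0]:b[2],2];print('rim z',np.median(z[(z>96)&(z<104)]),'ring',np.median(z[(z>85)&(z<96)]))
    hsv=cv2.cvtColor(s['frame'],cv2.COLOR_RGB2HSV).astype(int)
    m=np.zeros((480,640),bool);m[b[1]:b[3],b[0]:b[2]]=1
    tm=m&(abs(hsv[...,0]-88)<12)&(abs(P[...,2]-100)<4);v,u=np.nonzero(tm);print('rim circ',cv2.minEnclosingCircle(plane(s,u,v,100)[:,:2].astype(np.float32)))
    ym=m&(abs(hsv[...,0]-27)<6)&(hsv[...,1]>120)&(abs(P[...,2]-100)<4);v,u=np.nonzero(ym);p=plane(s,u,v,100);k=np.hypot(*(p[:,:2]-cc[0]).T)>34;print('dot',p[k].mean(0),k.sum())
E
```

```text
((570.6746215820312, 188.32119750976562), 31.877689361572266)
[253.9 232.7  12. ] [587.2 173.8  92. ] -0.722
[248.  239.2  57. ] [570.6 188.6  92. ] 1.755
[241.5 245.3  14. ] [555.1 204.5  92. ] 2.339
rim z 99.96923833942387 ring 92.13799355261787
rim circ ((570.3482666015625, 188.03067016601562), 44.081138610839844)
dot [605.64898341 169.75953251 100.        ] 4
((569.2105102539062, 188.0865020751953), 32.45608139038086)
[347.7 230.2  34. ] [551.8 202.6  92. ] 2.445
[332.5 248.9 379. ] [568.7 188.4  92. ] 2.627
[316.1 264.6  24. ] [583.  172.8  92. ] -0.836
rim z 98.99321720334036 ring 91.2089637450966
rim circ ((568.9276733398438, 187.33486938476562), 43.7119255065918)
dot [603.9102047  169.92511776 100.        ] 32
```

{"fn": "send_rows", "kwargs": {
  "series": [
    [-0.09,-0.9,0,0,-1],
    [-0.09,-0.9,0,0,-1],
    [-0.09,-0.9,0,0,-1],
    [-0.09,-0.9,0,0,-1],
    [-0.09,-0.9,0,0,-1]
  ]
}}

```text
time_s: 2.15
tcp_pos: [536.9, 74.8, 279.9]
ee_rot: [-0.0, 0.021, 1.0, 0.0]
ft_force: [0.2, 0.4, 0.0]
finger_gap: 85.4
gripper_force: 0.0
```

{"fn": "send_rows", "kwargs": {
  "series": [
    [-0.04,-0.9,0.1,0,-1],
    [-0.04,-0.9,0.1,0,-1],
    [-0.04,-0.9,0.1,0,-1],
    [-0.04,-0.9,0.1,0,-1],
    [0,-0.9,0.1,0,-1]
  ]
}}

```text
time_s: 2.57
tcp_pos: [536.3, -37.8, 267.3]
ee_rot: [-0.0, 0.021, 1.0, 0.0]
ft_force: [0.1, 0.3, 0.2]
finger_gap: 85.4
gripper_force: 0.0
```

{"fn": "send_rows", "kwargs": {
  "series": [
    [0,-0.9,0.1,0,-1],
    [0,-0.5,0.1,0,-1],
    [0,0,0,0,-1],
    [0,0,0,0,-1]
  ]
}}

```text
time_s: 2.9
tcp_pos: [535.1, -71.7, 262.4]
ee_rot: [-0.0, 0.021, 1.0, 0.0]
ft_force: [0.5, 0.1, -0.3]
finger_gap: 85.5
gripper_force: 0.0
```

```bash
python3 - <<'E'
from h import *
s=snap('wrist'); pickle.dump(s,open('w2.pkl','wb')); save(s,'w2.png')
print(-np.array(s['R']).T@s['t']); go([550.5,-152.4,200],3.099); print(manip.get_state()['tcp_pos'])
E
```

```text
[465.4448159  -70.06041779 404.19982966]
yaw 3.1005 turn norm total 0.00024
total [-0.749 -3.228  2.5  ] rows 4 each [-0.187 -0.807  0.625] axes [-0.e+00  7.e-04 -1.e+00]
[535.22703809 -71.01276259 262.56802039]
```

View pics/w2.png

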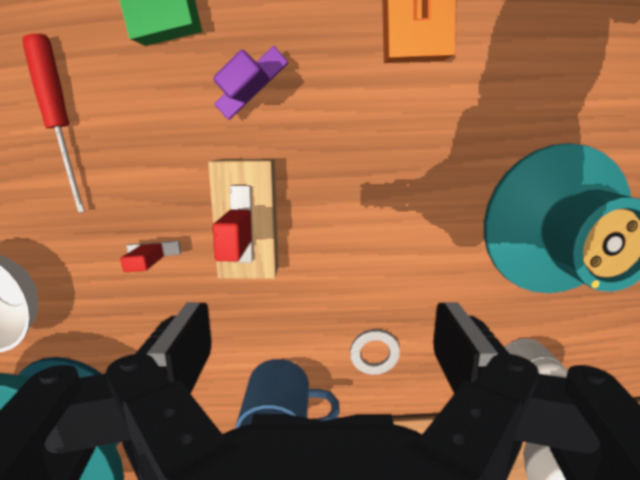

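The wrist view shows the rest at (243,218) with the spanner handle top at (228,241), and the small red decoy at (140,258). I'll measure the spanner and rest from this view.

```bash
python3 - <<'E'
from h import *
s=pickle.load(open('w2.pkl','rb'));P=pts(s)
hsv=cv2.cvtColor(s['frame'],cv2.COLOR_RGB2HSV).astype(int);m=np.zeros((480,640),bool);m[150:285,200:285]=1
red=((hsv[...,0]<6)|(hsv[...,0]>174))&(hsv[...,1]>170)&m
for nm,k,h in (('top',red&(P[...,2]>98),104),('bar',m&(hsv[...,1]<60)&(hsv[...,2]>100),42),('rest',m&(abs(P[...,2]-34)<4),34)):
    v,u=np.nonzero(k);q=P[k];p=plane(s,u,v,h)[:,:2].astype(np.float32)
    print(nm,len(u),np.median(q[:,2]).round(1),cv2.minAreaRect(p),p.mean(0))
go([550.5,-152.4,115],3.099)
E
```

```text
top 1014 103.0 ((548.5049438476562, -149.06149291992188), (28.647829055786133, 34.99175262451172), 87.72796630859375) [ 549.2604  -152.10797]
bar 668 41.0 ((550.5333862304688, -152.7615966796875), (20.036178588867188, 77.55518341064453), 86.62602233886719) [ 537.61383 -150.73787]
rest 4690 33.2 ((549.7525634765625, -152.69207763671875), (61.17924880981445, 120.2479476928711), 87.79145812988281) [ 542.7018  -148.32425]
yaw 3.1005 turn norm total 0.00024
total [-0.749 -3.231  5.9  ] rows 7 each [-0.107 -0.462  0.843] axes [-0.e+00  7.e-04 -1.e+00]
```

{"fn": "send_rows", "kwargs": {
  "series": [
    [-0.19,-0.81,0.5,0,-1],
    [-0.19,-0.81,0.5,0,-1],
    [-0.19,-0.81,0.5,0,-1],
    [-0.18,-0.8,0.5,0,-1],
    [0,0,0,0,-1]
  ]
}}

```text
time_s: 3.37
tcp_pos: [550.1, -156.1, 210.4]
ee_rot: [-0.001, 0.022, 1.0, -0.0]
ft_force: [-1.3, -0.9, -0.8]
finger_gap: 85.6
gripper_force: 0.0
```

```bash
python3 - <<'E'
from h import *
go([550.5,-152.5,55],3.099); print(manip.get_state()['tcp_pos'])
E
```

```text
yaw 3.0972 turn norm total -0.00029
total [-0.029  0.15   6.215] rows 7 each [-0.004  0.021  0.888] axes [-2.7e-03 -7.0e-04 -1.0e+00]
[ 550.05186797 -156.11183849  210.37334947]
```

{"fn": "send_rows", "kwargs": {
  "series": [
    [0,0,0.8,0,-1],
    [0,0,0.8,0,-1],
    [0,0,0.8,0,-1],
    [0,0,0.8,0,-1],
    [0,0,0,0,-1]
  ]
}}

```text
time_s: 3.78
tcp_pos: [549.5, -151.8, 129.9]
ee_rot: [-0.002, 0.02, 1.0, 0.001]
ft_force: [0.3, 1.0, 0.2]
finger_gap: 85.2
gripper_force: 0.0
```

```bash
python3 - <<'E'
from h import *
go([550.5,-152.5,55],3.099); print(manip.get_state()['tcp_pos'])
E
```

```text
yaw 3.1012 turn norm total 0.00036
total [-0.052 -0.029  2.994] rows 4 each [-0.013 -0.007  0.748] axes [-0.0041  0.0016 -1.    ]
[ 549.5251386  -151.84878231  129.85192964]
```

{"fn": "send_rows", "kwargs": {
  "series": [
    [-0.02,-0.01,0.7,0,-1],
    [-0.02,-0.01,0.7,0,-1],
    [0,0,0.7,0,-1],
    [0,0,0.85,0,-1],
    [0,0,0,0,-1]
  ]
}}

```text
time_s: 4.2
tcp_pos: [550.8, -153.0, 57.0]
ee_rot: [-0.002, 0.021, 1.0, 0.001]
ft_force: [0.2, 0.4, -0.8]
finger_gap: 85.7
gripper_force: 0.0
```

{"fn": "send_rows", "kwargs": {
  "series": [
    [0,0,0,0,-0.2],
    [0,0,0,0,0.2],
    [0,0,0,0,0.4],
    [0,0,0,0,0.6],
    [0,0,0,0,1]
  ],
  "grip_force": 40
}}

```text
time_s: 4.62
tcp_pos: [551.8, -154.5, 59.6]
ee_rot: [0.001, 0.021, 1.0, -0.0]
ft_force: [0.6, 5.0, 4.7]
finger_gap: 25.7
gripper_force: 2.7
```

{"fn": "send_rows", "kwargs": {
  "series": [
    [0,0,0,0,1],
    [0,0,0,0,1],
    [0,0,0,0,1],
    [0,0,0,0,1],
    [0,0,0,0,1]
  ],
  "grip_force": 80
}}

```text
time_s: 5.03
tcp_pos: [551.8, -154.4, 59.4]
ee_rot: [0.0, 0.021, 1.0, -0.0]
ft_force: [0.3, 2.0, 8.3]
finger_gap: 21.1
gripper_force: 79.1
```

```bash
python3 - <<'E'
from h import *
st=manip.get_state();print({k:np.round(st[k],2) for k in ('time_s','tcp_pos','ft_force','ft_torque','finger_gap','gripper_force')})
go([569.8,188.2,200],3.099-0.0) 
E
```

```text
{'time_s': np.float64(5.03), 'tcp_pos': array([ 551.83, -154.44,   59.39]), 'ft_force': array([0.28, 2.05, 8.34]), 'ft_torque': array([0.14, 0.12, 0.  ]), 'finger_gap': np.float64(21.1), 'gripper_force': np.float64(79.11)}
yaw 3.0993 turn norm total 5e-05
total [-0.14  13.723 -5.627] rows 15 each [-0.009  0.915 -0.375] axes [ 1.e-03 -2.e-04 -1.e+00]
```

{"fn": "send_rows", "kwargs": {
  "series": [
    [0,0,-0.2,0,1],
    [0,0,-0.3,0,1],
    [0,0,-0.5,0,1],
    [0,0,-0.8,0,1],
    [0,0,-0.9,0,1]
  ]
}}

```text
time_s: 5.45
tcp_pos: [550.9, -154.3, 127.1]
ee_rot: [-0.001, 0.021, 1.0, 0.0]
ft_force: [-0.4, 0.3, -2.4]
finger_gap: 20.9
gripper_force: 78.3
```

{"fn": "send_rows", "kwargs": {
  "series": [
    [0,0,-0.9,0,1],
    [0,0,-0.9,0,1],
    [0,0,-0.5,0,1],
    [0,0,-0.2,0,1],
    [0,0,0,0,1]
  ]
}}

```text
time_s: 5.87
tcp_pos: [551.7, -154.5, 189.9]
ee_rot: [0.001, 0.021, 1.0, -0.0]
ft_force: [-0.2, 0.8, -2.1]
finger_gap: 21.1
gripper_force: 78.3
```

```bash
python3 - <<'E'
from h import *
st=manip.get_state();print({k:np.round(st[k],2) for k in ('time_s','tcp_pos','ft_force','ft_torque','finger_gap','gripper_force')})
go([569.8,188.2,185],3.099) 
go([569.8,188.2,185],3.099-0.722) 
E
```

```text
{'time_s': np.float64(5.87), 'tcp_pos': array([ 551.66, -154.52,  189.94]), 'ft_force': array([-0.18,  0.77, -2.08]), 'ft_torque': array([-0.01,  0.03, -0.01]), 'finger_gap': np.float64(21.09), 'gripper_force': np.float64(78.33)}
yaw 3.0992 turn norm total 4e-05
total [-0.141 13.727  0.192] rows 15 each [-0.009  0.915  0.013] axes [ 1.4e-03 -5.0e-04 -1.0e+00]
yaw 3.0992 turn norm total 0.11495
total [ 8.967 10.396  0.18 ] rows 11 each [0.815 0.945 0.016] axes [ 7.0e-04 -1.3e-03 -1.0e+00]
```

{"fn": "send_rows", "kwargs": {
  "series": [
    [0,0.4,0,0,1],
    [0,0.8,0,0,1],
    [0,0.95,0,0,1],
    [0,0.95,0,0,1],
    [0,0.95,0,0,1]
  ]
}}

```text
time_s: 6.28
tcp_pos: [555.1, -51.3, 187.7]
ee_rot: [-0.001, 0.021, 1.0, 0.0]
ft_force: [-0.2, 0.6, -3.6]
finger_gap: 21.4
gripper_force: 78.4
```

{"fn": "send_rows", "kwargs": {
  "series": [
    [0,0.95,0,0,1],
    [0,0.95,0,0,1],
    [0,0.95,0,0,1],
    [0,0.95,0,0,1],
    [-0.1,0.95,0,0,1]
  ]
}}

```text
time_s: 6.7
tcp_pos: [562.2, 67.3, 187.7]
ee_rot: [-0.001, 0.021, 1.0, -0.0]
ft_force: [0.4, -0.5, -3.1]
finger_gap: 21.2
gripper_force: 78.4
```

{"fn": "send_rows", "kwargs": {
  "series": [
    [0,0.95,0,0,1],
    [0,0.95,0,0,1],
    [0,0.95,0,0,1],
    [0,0.8,0,0,1],
    [0,0.5,0,0,1]
  ]
}}

```text
time_s: 7.12
tcp_pos: [566.5, 172.0, 187.6]
ee_rot: [-0.001, 0.02, 1.0, 0.0]
ft_force: [0.4, 0.1, -2.4]
finger_gap: 20.7
gripper_force: 78.4
```

{"fn": "send_rows", "kwargs": {
  "series": [
    [0,0.4,0,0,1],
    [0,0.2,0,0.016,1],
    [0,0,0,0.0195,1],
    [0,0,0,0.0195,1],
    [0,0,0,0.0195,1]
  ]
}}

```text
time_s: 7.53
tcp_pos: [568.1, 183.4, 188.3]
ee_rot: [-0.0, 0.256, 0.967, -0.0]
ft_force: [0.9, 0.5, -1.8]
finger_gap: 21.0
gripper_force: 78.3
```

{"fn": "send_rows", "kwargs": {
  "series": [
    [0,0,0,0.0195,1],
    [0,0,0,0.0195,1],
    [0,0,0,0,1],
    [0,0,0,0,1],
    [0,0,0,0,1]
  ]
}}

```text
time_s: 7.95
tcp_pos: [568.2, 183.7, 188.6]
ee_rot: [-0.0, 0.367, 0.93, -0.0]
ft_force: [-0.0, 1.0, -2.3]
finger_gap: 21.1
gripper_force: 78.3
```

```bash
python3 - <<'E'
from h import *
for n in ('wrist','side','top'):
    s=snap(n);pickle.dump(s,open(n+'3.pkl','wb'))
    save(s,n+'3.png')
st=manip.get_state();print({k:np.round(st[k],2) for k in ('time_s','tcp_pos','ft_force','ft_torque','finger_gap','gripper_force')})
go([569.8,188.2,185],3.099-0.722) 
a=cv2.imread('pics/wrist3.png')[40:380,120:520];c=cv2.resize(cv2.imread('pics/side3.png')[100:240,250:400],None,fx=2.6,fy=2.6)
o=np.zeros((370,800,3),np.uint8);o[:340,:400]=a;o[:364,405:795]=c[:364,:390];cv2.imwrite('pics/c3.png',o)
E
```

```text
{'time_s': np.float64(8.1), 'tcp_pos': array([568.3 , 183.67, 188.73]), 'ft_force': array([-0.4 ,  0.04, -2.03]), 'ft_torque': array([-0.01,  0.03,  0.01]), 'finger_gap': np.float64(21.31), 'gripper_force': np.float64(78.34)}
yaw 2.388 turn norm total 0.00175
total [0.082 0.172 0.149] rows 1 each [0.082 0.172 0.149] axes [-1.e-04 -1.e-04 -1.e+00]
```

View pics/c3.png

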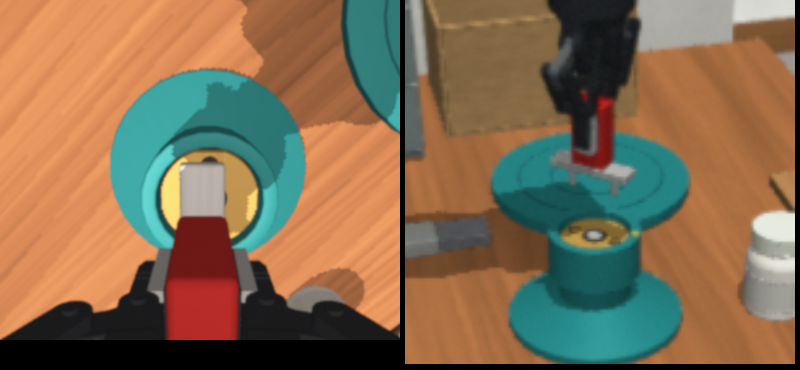

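The left crop (wrist) shows the bar end above the ring, with one hole at full-frame (330,200). The right crop (side) shows both pins over the ring. I'll measure the bar against the ring.

```bash
python3 - <<'E'
from h import *
from scipy.optimize import least_squares
s=pickle.load(open('wrist3.pkl','rb'));P=pts(s);hsv=cv2.cvtColor(s['frame'],cv2.COLOR_RGB2HSV).astype(int)
m=np.zeros((480,640),bool);m[195:262,290:352]=1
k=(m&(hsv[...,1]<70)&(hsv[...,2]>110)&(abs(P[...,2]-170)<10)).astype(np.uint8)
n,l,st,c=cv2.connectedComponentsWithStats(k);k=l==1+st[1:,4].argmax()
v,u=np.nonzero(k);print('bar px',u.min(),u.max(),v.min(),v.max(),'z',np.median(P[k][:,2]))
h=171.3;p=plane(s,u,v,h)[:,:2].astype(np.float32);r=cv2.minAreaRect(p);print(r)
X=rot().as_matrix()[:,0][:2];yaw=2.388
# axis by row midlines
rows=[(u[v==i].min()+u[v==i].max())/2 for i in range(v.min()+3,v.min()+50)]
q=plane(s,np.array(rows),np.arange(v.min()+3,v.min()+50),h)[:,:2];d=np.linalg.svd(q-q.mean(0))[2][0];d*=np.sign(d@X)
end=p[(p@d)>(p@d).max()-2];L=(p@d).max()
c0=q.mean(0);c0=c0+d*((L if (np.mean(p@d)>manip.get_state()['tcp_pos'][:2]@d) else (p@d).min())-c0@d)
for sg in(1,-1):
  print('axis yaw',np.arctan2(d[1],d[0]),'end',c0,'centre',c0-sg*39*d)
# rim outer circle from teal at z~100
b=m*0;b[150:310,250:420]=1;tm=(b>0)&(abs(hsv[...,0]-88)<12)&(abs(P[...,2]-100)<3);v,u=np.nonzero(tm)
hull=cv2.convexHull(np.c_[u,v].astype(np.int32))[:,0];p=plane(s,hull[:,0],hull[:,1],100)[:,:2]
f=least_squares(lambda c:np.hypot(*(p-c).T)-44,[570,188],loss='soft_l1');print('rim',f.x,np.round(f.fun,1))
cc,o=blobs(s,(270,170,400,290),92);
for x in o: print(np.round(x[:3],1),x[3].round(1))
# side: pins
s=pickle.load(open('side3.pkl','rb'))
cc,o=blobs(s,(295,175,350,205),92)
print(cc)
for x in o: print(np.round(x[:3],1),x[3].round(1))
save(s,'s3.png',(300,150,350,205),10)
E
```

```text
bar px 299 344 202 256 z 170.16224633551948
((547.5499267578125, 202.3548126220703), (19.06667709350586, 24.12641716003418), 47.8798713684082)
axis yaw 2.404840105528554 end [538.70326101 210.55650524] centre [567.58878177 184.35294269]
axis yaw 2.404840105528554 end [538.70326101 210.55650524] centre [509.81774024 236.76006778]
rim [569.61049358 187.86689742] [-0.9 -0.8 -1.2 -1.  -1.1 -1.1 -1.1 -1.3 -1.2 -1.1 -1.2 -1.2 -1.1 -1.
 -0.9 -1.1 -1.1 -0.8 -0.5 -0.4 -0.4 -0.1 -0.1 -0.1 -0.2 -0.4 -0.3 -0.6
 -0.6 -0.6 -0.5 -0.7 -0.7 -0.7]
[ 324.5  246.6 3337. ] [572.1 181.7  92. ]
((571.1172485351562, 195.4857940673828), 30.682796478271484)
[322.8 190.   33. ] [571.3 192.9  92. ]
```

View pics/s3.png

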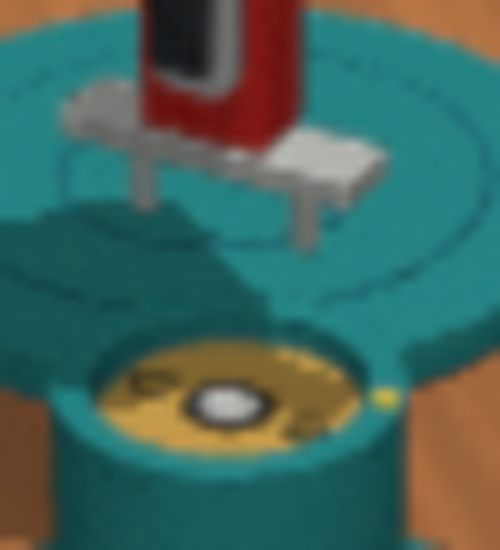

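The crop shows pin tips at full-frame (314.6,170.7) and (330.5,174.7), and holes at (315.5,188.3) and (330.7,192.9). I'll cast rays through all four.

```bash
python3 - <<'E'
from h import *
s=pickle.load(open('side3.pkl','rb'))
a=plane(s,[314.6,330.5],[170.5,174.5],144.5);b=plane(s,[315.5,330.7],[188.3,192.9],92)
for q in (a,b):print(q.round(1),q.mean(0).round(1),np.arctan2(*(q[1]-q[0])[1::-1]),np.linalg.norm(q[1]-q[0]))
go([570.2,187.1,165],3.099-.722); go([570.2,187.1,150],3.099-.722)
E
```

```text
[[553.3 200.2 144.5]
 [585.5 172.  144.5]] [569.4 186.1 144.5] -0.7184592456828305 42.76217840562953
[[555.7 205.3  92. ]
 [586.8 175.1  92. ]] [571.2 190.2  92. ] -0.7707266767686501 43.309263809784575
yaw 2.388 turn norm total 0.00175
total [0.04  0.152 0.949] rows 1 each [0.04  0.152 0.949] axes [-1.e-04 -1.e-04 -1.e+00]
yaw 2.388 turn norm total 0.00175
total [0.04  0.152 1.549] rows 2 each [0.02  0.076 0.775] axes [-1.e-04 -1.e-04 -1.e+00]
```

```bash
python3 - <<'E'
from h import *
go([570.2,187.4,145],2.363)
E
```

```text
yaw 2.388 turn norm total 0.00397
total [0.05  0.16  1.749] rows 2 each [0.025 0.08  0.875] axes [-1.e-04 -1.e-04 -1.e+00]
```

{"fn": "send_rows", "kwargs": {
  "series": [
    [0.05,0.16,0,0.004,1],
    [0,0,0.5,0,1],
    [0,0,0.6,0,1],
    [0,0,0.5,0,1],
    [0,0,0.15,0,1]
  ]
}}

```text
time_s: 8.52
tcp_pos: [569.6, 187.8, 143.4]
ee_rot: [-0.001, 0.381, 0.925, -0.001]
ft_force: [-0.6, -1.0, -2.1]
finger_gap: 21.2
gripper_force: 78.4
```

{"fn": "send_rows", "kwargs": {
  "series": [
    [0,0,0,0,1],
    [0,0,0,0,1]
  ]
}}

```text
time_s: 8.68
tcp_pos: [570.3, 187.8, 145.5]
ee_rot: [0.0, 0.381, 0.925, 0.0]
ft_force: [0.4, -0.2, -1.9]
finger_gap: 20.9
gripper_force: 78.4
```

```bash
cat >> h.py <<'E'
def show():
    st=manip.get_state();print({k:np.round(st[k],2).tolist() for k in ('time_s','tcp_pos','ft_force','ft_torque','finger_gap')})
E
python3 -c "
from h import *
show();go([570.2,187.4,138],2.363)"
```

```text
{'time_s': 8.68, 'tcp_pos': [570.34, 187.83, 145.5], 'ft_force': [0.35, -0.18, -1.86], 'ft_torque': [-0.01, 0.03, 0.05], 'finger_gap': 20.95}
yaw 2.3608 turn norm total -0.00034
total [-0.008 -0.016  0.3  ] rows 1 each [-0.008 -0.016  0.3  ] axes [ 3.e-04  0.e+00 -1.e+00]
```

{"fn": "send_rows", "kwargs": {
  "series": [
    [0,0,0.1,0,1],
    [0,0,0.1,0,1],
    [0,0,0.08,0,1],
    [0,0,0.04,0,1],
    [0,0,0,0,1]
  ]
}}

```text
time_s: 9.1
tcp_pos: [570.0, 187.7, 136.9]
ee_rot: [-0.0, 0.38, 0.925, -0.0]
ft_force: [0.1, 0.5, -2.2]
finger_gap: 21.0
gripper_force: 78.4
```

{"fn": "send_rows", "kwargs": {
  "series": [
    [0,0,0.04,0,1],
    [0,0,0.04,0,1],
    [0,0,0,0,1]
  ]
}}

```text
time_s: 9.35
tcp_pos: [570.0, 187.7, 134.9]
ee_rot: [-0.0, 0.38, 0.925, -0.0]
ft_force: [-0.2, -0.6, -1.9]
finger_gap: 21.2
gripper_force: 78.4
```

{"fn": "send_rows", "kwargs": {
  "series": [
    [0,0,0.04,0,1],
    [0,0,0,0,1]
  ]
}}

```text
time_s: 9.52
tcp_pos: [570.1, 187.7, 133.9]
ee_rot: [-0.0, 0.38, 0.925, -0.0]
ft_force: [0.0, -0.2, -2.2]
finger_gap: 20.9
gripper_force: 78.4
```

{"fn": "send_rows", "kwargs": {
  "series": [
    [0,0,0.04,0,1],
    [0,0,0.04,0,1],
    [0,0,0,0,1]
  ]
}}

```text
time_s: 9.77
tcp_pos: [570.0, 187.7, 131.8]
ee_rot: [-0.0, 0.38, 0.925, -0.0]
ft_force: [0.4, 1.8, -3.2]
finger_gap: 21.0
gripper_force: 78.4
```

{"fn": "send_rows", "kwargs": {
  "series": [
    [0,0,0.04,0,1],
    [0,0,0.04,0,1],
    [0,0,0,0,1]
  ]
}}

```text
time_s: 10.02
tcp_pos: [570.0, 187.7, 129.9]
ee_rot: [-0.0, 0.38, 0.925, -0.0]
ft_force: [-0.3, 0.7, -2.2]
finger_gap: 21.1
gripper_force: 78.4
```

```bash
python3 -c "
from h import *
show();s=snap('side');save(s,'s4.png',(280,130,370,210),7)"
```

```text
{'time_s': 10.02, 'tcp_pos': [570.04, 187.65, 129.85], 'ft_force': [-0.25, 0.69, -2.23], 'ft_torque': [0.07, -0.03, -0.03], 'finger_gap': 21.11}
```

View pics/s4.png

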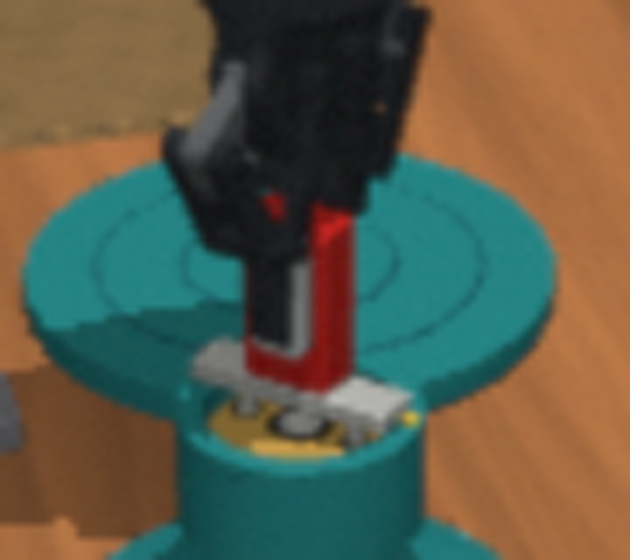

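The pins are seated in both holes, with the bar just above the rim. I'll lower slightly and start turning.

{"fn": "send_rows", "kwargs": {
  "series": [
    [0,0,0.04,0,1],
    [0,0,0.03,0,1],
    [0,0,0,0,1]
  ]
}}

```text
time_s: 10.32
tcp_pos: [570.0, 187.7, 128.1]
ee_rot: [-0.0, 0.38, 0.925, -0.0]
ft_force: [-0.4, -0.1, -1.9]
finger_gap: 20.9
gripper_force: 78.4
```

{"fn": "send_rows", "kwargs": {
  "series": [
    [0,0,0,0.004,1],
    [0,0,0,0.004,1],
    [0,0,0,0,1]
  ]
}}

```text
time_s: 10.57
tcp_pos: [570.2, 187.8, 128.3]
ee_rot: [0.0, 0.405, 0.914, 0.0]
ft_force: [0.6, 1.1, -2.6]
finger_gap: 21.2
gripper_force: 78.6
```

```bash
python3 -c "
from h import *
show();go([570,187.6,128])"
```

```text
{'time_s': 10.57, 'tcp_pos': [570.17, 187.79, 128.33], 'ft_force': [0.64, 1.08, -2.62], 'ft_torque': [0.14, -0.26, 0.14], 'finger_gap': 21.19}
yaw 2.3083 turn norm total -0.0
total [-0.001 -0.01   0.013] rows 1 each [-0.001 -0.01   0.013] axes [ 2.e-04 -1.e-04 -1.e+00]
```

{"fn": "send_rows", "kwargs": {
  "series": [
    [0,0,0,0.005,1],
    [0,0,0,0.005,1],
    [0,0,0,0,1]
  ]
}}

```text
time_s: 10.82
tcp_pos: [570.1, 187.7, 128.3]
ee_rot: [0.0, 0.434, 0.901, -0.0]
ft_force: [0.8, 0.6, -2.9]
finger_gap: 21.1
gripper_force: 78.6
```

```bash
python3 -c "
from h import *
show();go([570,187.6,128])"
```

```text
{'time_s': 10.82, 'tcp_pos': [570.1, 187.71, 128.3], 'ft_force': [0.78, 0.59, -2.93], 'ft_torque': [0.11, -0.21, 0.14], 'finger_gap': 21.12}
yaw 2.2447 turn norm total -0.0
total [-0.001 -0.006  0.012] rows 1 each [-0.001 -0.006  0.012] axes [ 0.e+00 -2.e-04 -1.e+00]
```

{"fn": "send_rows", "kwargs": {
  "series": [
    [0,0,0,0.006,1],
    [0,0,0,0.006,1],
    [0,0,0,0.006,1],
    [0,0,0,0.006,1],
    [0,0,0,0,1]
  ]
}}

```text
time_s: 11.23
tcp_pos: [570.0, 187.6, 128.3]
ee_rot: [-0.0, 0.5, 0.866, -0.0]
ft_force: [0.8, -0.3, -2.4]
finger_gap: 21.3
gripper_force: 78.8
```

```bash
python3 -c "
from h import *
show();go([570,187.6,128])"
```

```text
{'time_s': 11.23, 'tcp_pos': [569.96, 187.64, 128.27], 'ft_force': [0.78, -0.33, -2.39], 'ft_torque': [-0.09, 0.14, 0.14], 'finger_gap': 21.31}
yaw 2.0951 turn norm total -0.0
total [-0.002  0.     0.011] rows 1 each [-0.002  0.     0.011] axes [-3.e-04 -4.e-04 -1.e+00]
```

{"fn": "send_rows", "kwargs": {
  "series": [
    [0,0,0,0.006,1],
    [0,0,0,0.006,1],
    [0,0,0,0.006,1],
    [0,0,0,0.006,1],
    [0,0,0,0,1]
  ]
}}

```text
time_s: 11.65
tcp_pos: [569.8, 187.6, 128.3]
ee_rot: [-0.0, 0.563, 0.826, -0.0]
ft_force: [-2.3, -0.7, -0.8]
finger_gap: 21.1
gripper_force: 78.9
```

```bash
python3 -c "
from h import *
show();go([570,187.6,128])"
```

```text
{'time_s': 11.65, 'tcp_pos': [569.83, 187.57, 128.26], 'ft_force': [-2.29, -0.69, -0.79], 'ft_torque': [-0.15, 0.49, 0.09], 'finger_gap': 21.14}
yaw 1.9456 turn norm total -0.0
total [-0.001  0.007  0.01 ] rows 1 each [-0.001  0.007  0.01 ] axes [-6.e-04 -5.e-04 -1.e+00]
```

{"fn": "send_rows", "kwargs": {
  "series": [
    [0,0,0,0.006,1],
    [0,0,0,0.006,1],
    [0,0,0,0.006,1],
    [0,0,0,0.006,1],
    [0,0,0,0,1]
  ]
}}

```text
time_s: 12.07
tcp_pos: [569.7, 187.6, 128.2]
ee_rot: [-0.0, 0.623, 0.782, -0.0]
ft_force: [-2.8, -1.2, 0.4]
finger_gap: 21.0
gripper_force: 79.1
```

```bash
python3 -c "
from h import *
show();go([570,187.6,128])"
```

```text
{'time_s': 12.07, 'tcp_pos': [569.7, 187.57, 128.23], 'ft_force': [-2.8, -1.23, 0.39], 'ft_torque': [-0.35, 0.79, 0.11], 'finger_gap': 21.0}
yaw 1.7957 turn norm total -0.0
total [-0.002  0.012  0.009] rows 1 each [-0.002  0.012  0.009] axes [-1.e-03 -5.e-04 -1.e+00]
```

{"fn": "send_rows", "kwargs": {
  "series": [
    [0,-0.024,0,0,1],
    [0,0,0,0,1]
  ]
}}

```text
time_s: 12.23
tcp_pos: [569.5, 187.5, 128.3]
ee_rot: [0.0, 0.623, 0.783, 0.0]
ft_force: [-0.7, -0.6, -2.2]
finger_gap: 21.2
gripper_force: 78.7
```

```bash
python3 -c "
from h import *
show()"
```

```text
{'time_s': 12.23, 'tcp_pos': [569.52, 187.53, 128.26], 'ft_force': [-0.74, -0.62, -2.16], 'ft_torque': [-0.13, 0.19, 0.07], 'finger_gap': 21.18}
```

{"fn": "send_rows", "kwargs": {
  "series": [
    [0,0,0,0.006,1],
    [0,0,0,0.006,1],
    [0,0,0,0.006,1],
    [0,0,0,0.006,1],
    [0,0,0,0,1]
  ]
}}

```text
time_s: 12.65
tcp_pos: [569.4, 187.6, 128.2]
ee_rot: [-0.0, 0.681, 0.733, -0.0]
ft_force: [-2.1, -0.5, -1.7]
finger_gap: 21.1
gripper_force: 78.9
```

```bash
python3 -c "
from h import *
show();go([570,187.6,128])"
```

```text
{'time_s': 12.65, 'tcp_pos': [569.36, 187.58, 128.25], 'ft_force': [-2.06, -0.53, -1.7], 'ft_torque': [-0.18, 0.54, 0.09], 'finger_gap': 21.15}
yaw 1.6444 turn norm total -0.0
total [-0.001  0.026  0.01 ] rows 1 each [-0.001  0.026  0.01 ] axes [-4.e-04 -2.e-04 -1.e+00]
```

{"fn": "send_rows", "kwargs": {
  "series": [
    [0,-0.016,0,0.005,1],
    [0,0,0,0.005,1],
    [0,0,0,0.005,1],
    [0,0,0,0.005,1],
    [0,0,0,0,1]
  ]
}}

```text
time_s: 13.07
tcp_pos: [569.1, 187.6, 128.3]
ee_rot: [0.0, 0.726, 0.688, -0.0]
ft_force: [-1.3, -0.8, -1.8]
finger_gap: 21.2
gripper_force: 78.6
```

```bash
python3 -c "
from h import *
show();go([570,187.6,128])"
```

```text
{'time_s': 13.07, 'tcp_pos': [569.1, 187.56, 128.26], 'ft_force': [-1.26, -0.77, -1.8], 'ft_torque': [-0.11, 0.24, 0.16], 'finger_gap': 21.24}
yaw 1.5164 turn norm total -0.0
total [0.004 0.036 0.01 ] rows 1 each [0.004 0.036 0.01 ] axes [-0.e+00 -2.e-04 -1.e+00]
```

{"fn": "send_rows", "kwargs": {
  "series": [
    [0,-0.01,0,0.003,1],
    [0,0,0,0.003,1],
    [0,0,0,0,1]
  ]
}}

```text
time_s: 13.32
tcp_pos: [569.0, 187.5, 128.3]
ee_rot: [0.0, 0.739, 0.674, 0.0]
ft_force: [0.9, -0.8, -4.0]
finger_gap: 20.9
gripper_force: 78.6
```

```bash
python3 -c "
from h import *
show();go([570,187.6,128])"
```

```text
{'time_s': 13.32, 'tcp_pos': [568.98, 187.55, 128.29], 'ft_force': [0.9, -0.76, -4.02], 'ft_torque': [-0.12, -0.17, 0.18], 'finger_gap': 20.87}
yaw 1.4798 turn norm total -0.0
total [0.006 0.041 0.011] rows 1 each [0.006 0.041 0.011] axes [ 2.e-04 -1.e-04 -1.e+00]
```

{"fn": "send_rows", "kwargs": {
  "series": [
    [0,0,0,0.003,1],
    [0,0,0,0,1]
  ]
}}

```text
time_s: 13.48
tcp_pos: [568.9, 187.6, 128.3]
ee_rot: [0.0, 0.745, 0.667, 0.0]
ft_force: [0.6, -0.2, -3.4]
finger_gap: 21.0
gripper_force: 78.6
```

```bash
python3 -c "
from h import *
show();go([570,187.6,128])"
```

```text
{'time_s': 13.48, 'tcp_pos': [568.94, 187.57, 128.31], 'ft_force': [0.57, -0.24, -3.44], 'ft_torque': [-0.05, -0.15, 0.21], 'finger_gap': 21.01}
yaw 1.4611 turn norm total -0.0
total [0.006 0.042 0.012] rows 1 each [0.006 0.042 0.012] axes [ 2.e-04 -0.e+00 -1.e+00]
```

{"fn": "send_rows", "kwargs": {
  "series": [
    [0,0,0,0.003,1],
    [0,0,0,0,1]
  ]
}}

```text
time_s: 13.65
tcp_pos: [568.9, 187.5, 128.3]
ee_rot: [0.0, 0.751, 0.66, -0.0]
ft_force: [0.6, -0.6, -3.5]
finger_gap: 21.3
gripper_force: 78.6
```

```bash
python3 -c "
from h import *
show();go([570,187.6,128])"
```

```text
{'time_s': 13.65, 'tcp_pos': [568.9, 187.52, 128.29], 'ft_force': [0.57, -0.62, -3.45], 'ft_torque': [-0.08, -0.15, 0.22], 'finger_gap': 21.35}
yaw 1.4421 turn norm total -0.0
total [0.009 0.043 0.012] rows 1 each [0.009 0.043 0.012] axes [ 0.e+00 -1.e-04 -1.e+00]
```

{"fn": "send_rows", "kwargs": {
  "series": [
    [0,0,0,0.003,1],
    [0,0,0,0,1]
  ]
}}

```text
time_s: 13.82
tcp_pos: [568.9, 187.5, 128.3]
ee_rot: [0.0, 0.757, 0.653, -0.0]
ft_force: [0.8, 0.5, -2.8]
finger_gap: 21.3
gripper_force: 78.6
```

```bash
python3 -c "
from h import *
show();go([570,187.6,128])"
```

```text
{'time_s': 13.82, 'tcp_pos': [568.89, 187.55, 128.3], 'ft_force': [0.76, 0.47, -2.8], 'ft_torque': [-0.13, -0.18, 0.2], 'finger_gap': 21.28}
yaw 1.4232 turn norm total -0.0
total [0.009 0.044 0.012] rows 1 each [0.009 0.044 0.012] axes [ 0.e+00 -1.e-04 -1.e+00]
```

{"fn": "send_rows", "kwargs": {
  "series": [
    [0,0,0,0.003,1],
    [0,0,0,0,1]
  ]
}}

```text
time_s: 13.98
tcp_pos: [568.8, 187.5, 128.3]
ee_rot: [0.0, 0.763, 0.646, -0.0]
ft_force: [0.9, -0.8, -3.7]
finger_gap: 21.0
gripper_force: 78.6
```

```bash
python3 -c "
from h import *
show()"
```

```text
{'time_s': 13.98, 'tcp_pos': [568.85, 187.54, 128.28], 'ft_force': [0.9, -0.83, -3.74], 'ft_torque': [-0.09, -0.14, 0.23], 'finger_gap': 21.03}
```

{"fn": "send_rows", "kwargs": {
  "series": [
    [0,0,0,0.003,1],
    [0,0,0,0,1]
  ]
}}

```text
time_s: 14.15
tcp_pos: [568.9, 187.5, 128.3]
ee_rot: [0.0, 0.77, 0.639, -0.0]
ft_force: [0.3, -0.5, -3.8]
finger_gap: 21.2
gripper_force: 78.6
```

```bash
python3 -c "
from h import *
show();go([570,187.6,128])"
```

```text
{'time_s': 14.15, 'tcp_pos': [568.86, 187.51, 128.3], 'ft_force': [0.33, -0.49, -3.76], 'ft_torque': [-0.12, -0.1, 0.22], 'finger_gap': 21.16}
yaw 1.3854 turn norm total -0.0
total [0.012 0.044 0.012] rows 1 each [0.012 0.044 0.012] axes [-1.e-04 -1.e-04 -1.e+00]
```

{"fn": "send_rows", "kwargs": {
  "series": [
    [0,0,0,0.003,1],
    [0,0,0,0,1]
  ]
}}

```text
time_s: 14.32
tcp_pos: [568.8, 187.5, 128.3]
ee_rot: [0.0, 0.775, 0.631, -0.0]
ft_force: [-0.7, 0.4, -3.8]
finger_gap: 20.9
gripper_force: 78.6
```

```bash
python3 -c "
from h import *
show()"
```

```text
{'time_s': 14.32, 'tcp_pos': [568.84, 187.54, 128.3], 'ft_force': [-0.72, 0.42, -3.84], 'ft_torque': [-0.09, -0.03, 0.17], 'finger_gap': 20.85}
```

{"fn": "send_rows", "kwargs": {
  "series": [
    [0,0,0,0.003,1],
    [0,0,0,0,1]
  ]
}}

```text
time_s: 14.48
tcp_pos: [568.8, 187.6, 128.3]
ee_rot: [-0.0, 0.781, 0.624, -0.0]
ft_force: [-0.6, 0.2, -3.0]
finger_gap: 21.1
gripper_force: 78.6
```

```bash
python3 -c "
from h import *
show();go([570,187.6,128])"
```

```text
{'time_s': 14.48, 'tcp_pos': [568.79, 187.55, 128.26], 'ft_force': [-0.64, 0.19, -2.96], 'ft_torque': [-0.05, 0.01, 0.2], 'finger_gap': 21.12}
yaw 1.3477 turn norm total -0.0
total [0.012 0.047 0.01 ] rows 1 each [0.012 0.047 0.01 ] axes [-2.e-04 -1.e-04 -1.e+00]
```

{"fn": "send_rows", "kwargs": {
  "series": [
    [0,0,0,0.003,1],
    [0,0,0,0,1]
  ]
}}

```text
time_s: 14.65
tcp_pos: [568.8, 187.6, 128.3]
ee_rot: [0.0, 0.787, 0.617, -0.0]
ft_force: [-0.7, -0.5, -3.5]
finger_gap: 20.9
gripper_force: 78.8
```

```bash
python3 -c "
from h import *
show()"
```

```text
{'time_s': 14.65, 'tcp_pos': [568.78, 187.56, 128.26], 'ft_force': [-0.74, -0.51, -3.46], 'ft_torque': [-0.1, 0.03, 0.41], 'finger_gap': 20.89}
```

{"fn": "send_rows", "kwargs": {
  "series": [
    [0,0,0,0.003,1],
    [0,0,0,0,1]
  ]
}}

```text
time_s: 14.82
tcp_pos: [568.8, 187.6, 128.3]
ee_rot: [0.0, 0.793, 0.609, -0.0]
ft_force: [-0.2, 0.4, -2.5]
finger_gap: 21.4
gripper_force: 78.9
```

```bash
python3 -c "
from h import *
show();go([570,187.6,128])"
```

```text
{'time_s': 14.82, 'tcp_pos': [568.79, 187.59, 128.26], 'ft_force': [-0.24, 0.39, -2.55], 'ft_torque': [-0.1, 0.14, 0.69], 'finger_gap': 21.42}
yaw 1.3106 turn norm total -0.0
total [0.013 0.047 0.01 ] rows 1 each [0.013 0.047 0.01 ] axes [-2.e-04 -2.e-04 -1.e+00]
```

The torque climbed from 0.2 to 0.69 N m over two steps, so the ring is home. I'll back off the load and lift out.

{"fn": "send_rows", "kwargs": {
  "series": [
    [0,0,0,-0.003,1],
    [0,0,0,-0.003,1],
    [0,0,0,-0.001,1],
    [0,0,0,0,1]
  ]
}}

```text
time_s: 15.15
tcp_pos: [568.9, 187.5, 128.4]
ee_rot: [-0.0, 0.779, 0.627, 0.0]
ft_force: [-0.6, 0.8, -2.5]
finger_gap: 21.0
gripper_force: 78.7
```

```bash
python3 -c "
from h import *
show()"
```

```text
{'time_s': 15.15, 'tcp_pos': [568.9, 187.52, 128.35], 'ft_force': [-0.55, 0.79, -2.52], 'ft_torque': [0.06, 0.17, -0.0], 'finger_gap': 20.95}
```

{"fn": "send_rows", "kwargs": {
  "series": [
    [0,0,-0.06,0,1],
    [0,0,-0.1,0,1],
    [0,0,-0.1,0,1],
    [0,0,0,0,1]
  ]
}}

```text
time_s: 15.48
tcp_pos: [569.1, 187.6, 135.4]
ee_rot: [0.0, 0.779, 0.627, 0.0]
ft_force: [0.5, -0.0, -1.4]
finger_gap: 21.1
gripper_force: 78.8
```

```bash
python3 -c "
from h import *
show()"
```

```text
{'time_s': 15.48, 'tcp_pos': [569.14, 187.55, 135.43], 'ft_force': [0.53, -0.04, -1.42], 'ft_torque': [0.03, -0.03, -0.0], 'finger_gap': 21.13}
```

Lifting clear, then checking the ring angle and how the spanner sits in the grip.

{"fn": "send_rows", "kwargs": {
  "series": [
    [0,0,-0.3,0,1],
    [0,0,-0.6,0,1],
    [0,0,-0.6,0,1],
    [0,0,-0.5,0,1],
    [0,0,-0.2,0,1]
  ]
}}

```text
time_s: 15.9
tcp_pos: [569.4, 187.5, 191.9]
ee_rot: [0.0, 0.779, 0.627, 0.001]
ft_force: [-1.0, 0.8, -1.4]
finger_gap: 21.0
gripper_force: 78.8
```

{"fn": "send_rows", "kwargs": {
  "series": [
    [0,0,0,-0.019,1],
    [0,0,0,-0.019,1],
    [0,0,0,-0.019,1],
    [0,0,0,-0.019,1],
    [0,0,0,-0.019,1]
  ]
}}

```text
time_s: 16.32
tcp_pos: [568.8, 187.5, 189.7]
ee_rot: [-0.0, 0.558, 0.83, -0.0]
ft_force: [-0.8, -0.8, -2.6]
finger_gap: 20.9
gripper_force: 78.8
```

{"fn": "send_rows", "kwargs": {
  "series": [
    [0,0,0,-0.019,1],
    [0,0,0,-0.019,1],
    [0,0,0,-0.019,1],
    [0,0,0,-0.019,1],
    [0,0,0,-0.019,1]
  ]
}}

```text
time_s: 16.73
tcp_pos: [568.8, 187.4, 189.7]
ee_rot: [-0.0, 0.289, 0.957, -0.0]
ft_force: [-0.5, 0.1, -2.7]
finger_gap: 21.2
gripper_force: 78.8
```

{"fn": "send_rows", "kwargs": {
  "series": [
    [0,0,0,-0.019,1],
    [0,0,0,-0.019,1],
    [0,0,0,-0.019,1],
    [0,0,0,-0.019,1],
    [0,0,0,-0.012,1]
  ]
}}

```text
time_s: 17.15
tcp_pos: [568.8, 187.3, 189.7]
ee_rot: [-0.0, 0.016, 1.0, -0.0]
ft_force: [0.2, 0.4, -1.4]
finger_gap: 20.9
gripper_force: 78.8
```

```bash
python3 -c "
from h import *
show();go([551.7,-154.5,187],3.099)
s=snap('side');pickle.dump(s,open('side5.pkl','wb'));save(s,'s5.png',(285,135,365,205),7)"
```

```text
{'time_s': 17.15, 'tcp_pos': [568.83, 187.32, 189.72], 'ft_force': [0.16, 0.44, -1.35], 'ft_torque': [-0.01, 0.01, -0.01], 'finger_gap': 20.93}
yaw 3.1089 turn norm total 0.00158
total [  0.102 -13.69    0.113] rows 15 each [ 0.007 -0.913  0.008] axes [-2.e-04 -3.e-04 -1.e+00]
```

View pics/s5.png

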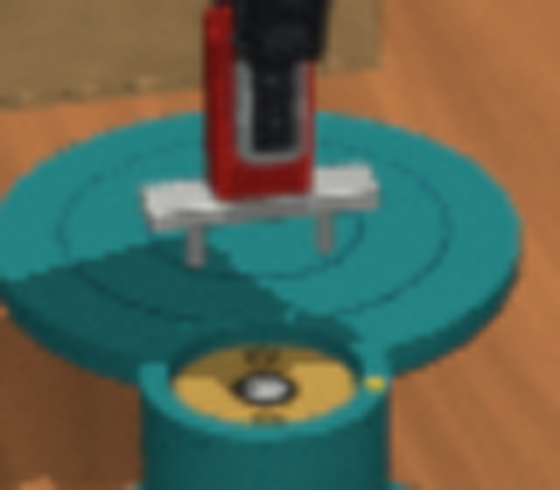

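The holes now lie at full-frame (322.4,186) and (323.3,194.3), a clear turn from before. The pins are held level at (312.9,172.9) and (331.4,171.1). I'll carry the spanner back.

```bash
python3 - <<'E'
from h import *
s=pickle.load(open('side5.pkl','rb'))
a=plane(s,[312.9,331.4],[172.7,170.9],145.5);b=plane(s,[322.4,323.3],[186,194.3],92)
for q in (a,b):print(q.round(1),q.mean(0).round(1),np.arctan2(*(q[1]-q[0])[1::-1]))
E
```

```text
[[546.8 188.9 145.5]
 [591.3 186.6 145.5]] [569.  187.8 145.5] -0.050122823804396636
[[574.7 211.9  92. ]
 [567.9 173.1  92. ]] [571.3 192.5  92. ] -1.743953383448489
```

{"fn": "send_rows", "kwargs": {
  "series": [
    [0,-0.4,0,0.0016,1],
    [0,-0.8,0,0,1],
    [0,-0.95,0,0,1],
    [0,-0.95,0,0,1],
    [0,-0.95,0,0,1]
  ]
}}

```text
time_s: 17.62
tcp_pos: [563.6, 84.5, 189.8]
ee_rot: [-0.0, 0.027, 1.0, -0.0]
ft_force: [0.5, 0.2, -2.2]
finger_gap: 21.1
gripper_force: 78.8
```

{"fn": "send_rows", "kwargs": {
  "series": [
    [0,-0.95,0,0,1],
    [0,-0.95,0,0,1],
    [0,-0.95,0,0,1],
    [0,-0.95,0,0,1],
    [0.1,-0.95,0,0,1]
  ]
}}

```text
time_s: 18.03
tcp_pos: [555.3, -34.1, 189.8]
ee_rot: [-0.0, 0.027, 1.0, -0.0]
ft_force: [0.2, -0.0, -2.2]
finger_gap: 21.3
gripper_force: 78.8
```

{"fn": "send_rows", "kwargs": {
  "series": [
    [0,-0.95,0,0,1],
    [0,-0.95,0,0,1],
    [0,-0.95,0,0,1],
    [0,-0.8,0,0,1],
    [0,-0.6,0,0,1]
  ]
}}

```text
time_s: 18.45
tcp_pos: [549.6, -141.0, 189.8]
ee_rot: [-0.0, 0.028, 1.0, -0.001]
ft_force: [0.5, -0.2, -1.9]
finger_gap: 21.2
gripper_force: 78.8
```

{"fn": "send_rows", "kwargs": {
  "series": [
    [0,-0.5,0,0,1],
    [0,-0.2,0,0,1],
    [0,0,0,0,1],
    [0,0,0,0,1],
    [0,0,0,0,1]
  ]
}}

```text
time_s: 18.87
tcp_pos: [549.7, -154.5, 189.8]
ee_rot: [0.0, 0.024, 1.0, 0.0]
ft_force: [-0.2, 0.4, -1.9]
finger_gap: 21.0
gripper_force: 78.8
```

```bash
python3 -c "
from h import *
show();go([551.7,-154.5,100],3.099)"
```

```text
{'time_s': 18.87, 'tcp_pos': [549.7, -154.55, 189.84], 'ft_force': [-0.21, 0.38, -1.85], 'ft_torque': [0.03, -0.06, 0.0], 'finger_gap': 21.05}
yaw 3.093 turn norm total -0.00095
total [-0.08   0.004  3.594] rows 4 each [-0.02   0.001  0.898] axes [ 0.e+00  5.e-04 -1.e+00]
```

{"fn": "send_rows", "kwargs": {
  "series": [
    [-0.08,0,0.3,-0.001,1],
    [0,0,0.9,0,1],
    [0,0,0.9,0,1],
    [0,0,0.9,0,1],
    [0,0,0.5,0,1]
  ]
}}

```text
time_s: 19.28
tcp_pos: [550.9, -154.8, 99.6]
ee_rot: [-0.001, 0.021, 1.0, 0.0]
ft_force: [-0.7, 0.8, -1.7]
finger_gap: 21.2
gripper_force: 78.8
```

{"fn": "send_rows", "kwargs": {
  "series": [
    [0,0,0.1,0,1],
    [0,0,0,0,1],
    [0,0,0,0,1]
  ]
}}

```text
time_s: 19.53
tcp_pos: [551.9, -155.5, 100.4]
ee_rot: [0.0, 0.021, 1.0, -0.0]
ft_force: [-0.1, -0.4, -2.9]
finger_gap: 21.0
gripper_force: 78.8
```

```bash
python3 -c "
from h import *
show();go([551.7,-154.5,59.4],3.099)
s=snap('side');save(s,'s6.png',(300,230,410,330),5)"
```

```text
{'time_s': 19.53, 'tcp_pos': [551.95, -155.54, 100.39], 'ft_force': [-0.08, -0.39, -2.86], 'ft_torque': [-0.04, -0.02, -0.0], 'finger_gap': 21.02}
yaw 3.0991 turn norm total 2e-05
total [0.013 0.041 1.64 ] rows 2 each [0.006 0.021 0.82 ] axes [ 7.e-04 -2.e-04 -1.e+00]
```

View pics/s6.png

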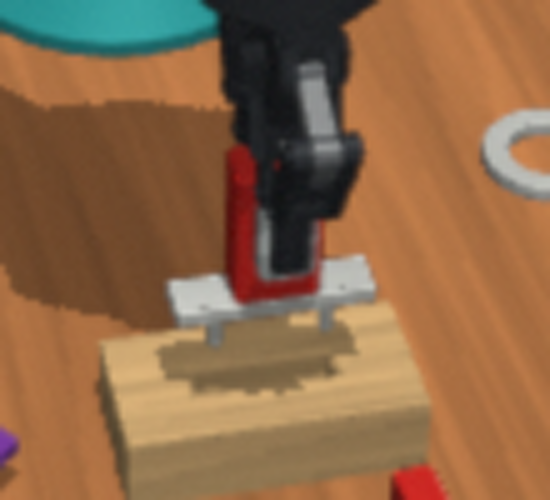

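The spanner is upright above the rest. I'll correct y slightly and lower it into the slot.

{"fn": "send_rows", "kwargs": {
  "series": [
    [0.01,0.06,0,0,1],
    [0,0,0.3,0,1],
    [0,0,0.3,0,1],
    [0,0,0.2,0,1],
    [0,0,0,0,1]
  ]
}}

```text
time_s: 20.0
tcp_pos: [550.8, -154.1, 78.5]
ee_rot: [-0.001, 0.021, 1.0, 0.0]
ft_force: [-0.4, -1.5, -3.1]
finger_gap: 21.1
gripper_force: 78.8
```

{"fn": "send_rows", "kwargs": {
  "series": [
    [0,0,0.15,0,1],
    [0,0,0.15,0,1],
    [0,0,0.1,0,1],
    [0,0,0,0,1]
  ]
}}

```text
time_s: 20.33
tcp_pos: [551.2, -154.2, 69.3]
ee_rot: [-0.0, 0.021, 1.0, 0.0]
ft_force: [-0.6, -0.3, -2.4]
finger_gap: 20.6
gripper_force: 78.8
```

```bash
python3 -c "
from h import *
show();go([551.7,-154.5,59.4],3.099)"
```

```text
{'time_s': 20.33, 'tcp_pos': [551.18, -154.22, 69.31], 'ft_force': [-0.58, -0.26, -2.41], 'ft_torque': [-0.04, 0.02, 0.02], 'finger_gap': 20.64}
yaw 3.0987 turn norm total -5e-05
total [-0.022 -0.01   0.396] rows 1 each [-0.022 -0.01   0.396] axes [-6.e-04  1.e-04 -1.e+00]
```

Tips are in the slot without force. Now the last 10 mm.

{"fn": "send_rows", "kwargs": {
  "series": [
    [0,0,0.12,0,1],
    [0,0,0.12,0,1],
    [0,0,0.08,0,1],
    [0,0,0,0,1]
  ]
}}

```text
time_s: 20.67
tcp_pos: [551.2, -154.2, 61.4]
ee_rot: [-0.0, 0.021, 1.0, 0.0]
ft_force: [-0.8, -0.8, -1.9]
finger_gap: 21.2
gripper_force: 78.8
```

{"fn": "send_rows", "kwargs": {
  "series": [
    [0,0,0.04,0,1],
    [0,0,0,0,1],
    [0,0,0,0,1]
  ]
}}

```text
time_s: 20.92
tcp_pos: [551.4, -154.3, 60.9]
ee_rot: [0.0, 0.021, 1.0, -0.0]
ft_force: [-0.6, -0.1, -2.6]
finger_gap: 21.0
gripper_force: 78.8
```

```bash
python3 -c "
from h import *
show()"
```

```text
{'time_s': 20.92, 'tcp_pos': [551.39, -154.28, 60.88], 'ft_force': [-0.63, -0.1, -2.6], 'ft_torque': [-0.01, -0.01, -0.06], 'finger_gap': 21.04}
```

{"fn": "send_rows", "kwargs": {
  "series": [
    [0,0,0.03,0,1],
    [0,0,0.02,0,1],
    [0,0,0,0,1]
  ]
}}

```text
time_s: 21.17
tcp_pos: [551.4, -154.3, 59.5]
ee_rot: [0.0, 0.021, 1.0, -0.0]
ft_force: [-1.0, 1.2, -2.4]
finger_gap: 21.1
gripper_force: 78.8
```

{"fn": "send_rows", "kwargs": {
  "series": [
    [0,0,0,0,0.4],
    [0,0,0,0,0],
    [0,0,0,0,-0.5],
    [0,0,0,0,-1],
    [0,0,0,0,-1]
  ],
  "grip_force": 20
}}

```text
time_s: 21.58
tcp_pos: [551.4, -154.3, 59.6]
ee_rot: [0.0, 0.021, 1.0, -0.0]
ft_force: [-0.5, 0.8, -0.0]
finger_gap: 72.7
gripper_force: 0.0
```

{"fn": "send_rows", "kwargs": {
  "series": [
    [0,0,0,0,-1],
    [0,0,0,0,-1],
    [0,0,0,0,-1],
    [0,0,0,0,-1],
    [0,0,0,0,-1]
  ]
}}

```text
time_s: 22.0
tcp_pos: [551.4, -154.3, 59.6]
ee_rot: [-0.0, 0.021, 1.0, -0.0]
ft_force: [0.2, 0.8, -0.4]
finger_gap: 85.5
gripper_force: 0.0
```

{"fn": "send_rows", "kwargs": {
  "series": [
    [0,0,-0.4,0,-1],
    [0,0,-0.8,0,-1],
    [0,0,-0.9,0,-1],
    [0,0,-0.9,0,-1],
    [0,0,-0.9,0,-1]
  ]
}}

```text
time_s: 22.42
tcp_pos: [551.3, -154.2, 158.9]
ee_rot: [0.0, 0.021, 1.0, -0.0]
ft_force: [-0.1, 0.3, -0.1]
finger_gap: 85.0
gripper_force: 0.0
```

{"fn": "send_rows", "kwargs": {
  "series": [
    [0,0.9,-0.5,0,-1],
    [0,0.9,-0.5,0,-1],
    [0,0.9,-0.5,0,-1],
    [0,0.9,-0.5,0,-1],
    [0,0.6,-0.3,0,-1]
  ]
}}

```text
time_s: 22.83
tcp_pos: [556.1, -47.0, 216.6]
ee_rot: [0.001, 0.021, 1.0, 0.0]
ft_force: [0.7, 1.0, 0.1]
finger_gap: 85.2
gripper_force: 0.0
```

{"fn": "send_rows", "kwargs": {
  "series": [
    [0,0,0,0,-1],
    [0,0,0,0,-1],
    [0,0,0,0,-1],
    [0,0,0,0,-1],
    [0,0,0,0,-1]
  ]
}}

```text
time_s: 23.25
tcp_pos: [555.7, -50.2, 214.3]
ee_rot: [-0.0, 0.022, 1.0, -0.0]
ft_force: [-0.5, -0.5, 0.8]
finger_gap: 85.5
gripper_force: 0.0
```

```bash
python3 - <<'E'
from h import *
show()
s=snap('wrist');P=pts(s);T=snap('side');a=T['frame'][150:350,270:420,::-1]
o=np.zeros((480,800,3),np.uint8);o[:480,:500]=s['frame'][:,100:600,::-1];o[:400,500:800]=cv2.resize(a,None,fx=2,fy=2);cv2.imwrite('pics/f.png',o)
hsv=cv2.cvtColor(s['frame'],cv2.COLOR_RGB2HSV).astype(int)
D=np.hypot(P[...,0]-550.3,P[...,1]+152.6)<70
for nm,k,h in (('bar',D&(hsv[...,1]<60)&(hsv[...,2]>100)&(abs(P[...,2]-42)<6),42),('rest',D&(abs(P[...,2]-34)<4),34),('top',D&(P[...,2]>98)&(P[...,2]<112),104)):
    v,u=np.nonzero(k);p=plane(s,u,v,h)[:,:2].astype(np.float32);print(nm,len(u),np.median(P[k][:,2]),cv2.minAreaRect(p))
T=snap('top');cc,ob=blobs(T,(220,210,285,270),92);print(cc,[(np.round(x[:3],1),x[3].round(1)) for x in ob])
E
```

```text
{'time_s': 23.25, 'tcp_pos': [555.68, -50.18, 214.3], 'ft_force': [-0.46, -0.52, 0.83], 'ft_torque': [0.0, 0.03, 0.02], 'finger_gap': 85.53}
bar 1012 41.0010747721454 ((550.1364135742188, -154.26333618164062), (20.73630142211914, 76.30763244628906), 87.65558624267578)
rest 6234 33.15247625566759 ((549.5806884765625, -152.51766967773438), (61.29878616333008, 119.676513671875), 87.95742797851562)
top 1497 102.88976332908356 ((549.7086181640625, -153.15672302246094), (22.961679458618164, 33.741783142089844), 87.6787338256836)
((571.348388671875, 189.0062255859375), 31.775644302368164) [(array([248. , 239.1,  56. ]), array([570.8, 188.6,  92. ])), (array([239.7, 237.5,  11. ]), array([574.8, 209.7,  92. ])), (array([256.5, 240.5,  16. ]), array([567.4, 166.9,  92. ]))]
```

View pics/f.png

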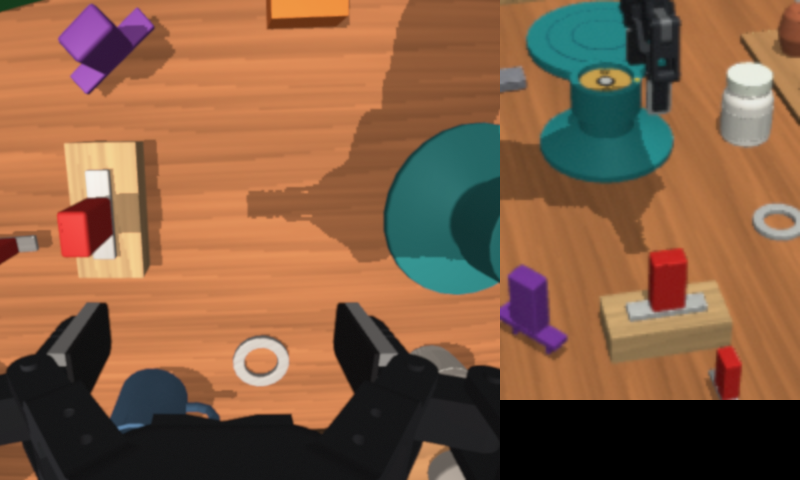

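The final view shows the spanner upright in its slot (bar flat, about 1.5 mm off centre), and the hole line has turned 0.98 rad to where the stop was felt. Handing in.

```bash
python3 -c "
from cell import manip
print(manip.job_done())"
```

```text
the job is handed in; nothing more can be done
None
```

The job is handed in, though no verdict came back: the ring turned 0.98 rad clockwise to where I felt its stop, the spanner is back upright in its rest, and the arm touched none of the other things.

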